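Hang the roll holder on the bench post

ROBOT

A 6-joint arm with a two-finger parallel gripper is mounted at the origin on a cart in front of the work surface, level with it; the furniture and walls round the work are solid. World frame = base frame: x ahead of the robot, y to its left, z up, the work surface at z = 0. Lengths are in m, angles in rad, forces in N, time in s.
With the tool pointing down it reaches from about 0.4 to 0.825 m from the base axis. Payload 7 kg.
Tool frame: the origin (TCP) lies at the very end of the fingers, on their centre line; the grasp point (between the pads) lies 19 mm behind it (arm.grip_point_offset is the distance from the TCP to the grasp point, in m); z points along the fingers, y is the line along which they close (so a half turn about z gives the same grasp; the last joint's range is limited). The gripper opens to 88 mm and grips with 3 to 60 N. Pads are 19 mm wide; open, the fingers measure 130 mm over their backs; the gripper's body (78 mm by 193 mm) begins 47 mm behind the grasp point.
Start: joints at [1.531, 0.359, 0.012, 0, -1.224, -0.288], TCP at [0.217, 0.639, 0.227] pointing down, gripper open.
Joint ranges: [-3.07, 3.07], [-1.43, 2.12], [-1.02, 1.25], [-3.03, 1.67], [-3.05, -0], [-3.03, 3.03]. Speed limits (rad/s): [2.39, 2.39, 3.01, 3.14, 3.14, 3.14].

INTERFACE

Orientations are given as [roll, pitch, yaw] about the fixed x, y, z axes, in that order (R = Rz(yaw) Ry(pitch) Rx(roll)).
In Python, from station import arm, cams gives the robot as it stands.
- The arm moves only by the shell command python3 -m handwheel 'ROWS' [FORCE]. ROWS is JSON, a list that holds one entry, the list of rows, each a list of 7 numbers: the shift along the tool's x, y, z normalised to -1 to 1, where 1 is 0.08 m, then the turn, a rotation vector about the tool's x, y, z normalised to -1 to 1, where 1 is 0.5 rad, then the closure in counts, from 0 (fully open) to 255 (shut). In form: [[[x, y, z, wx, wy, wz, hand], ...]]. A call has 1 to 5 rows; each row is the pose to reach, as a shift and turn from the pose commanded when the call began, along the tool's axes at that moment; what a row does not reach only later rows make up. A row lasts 1/8 s, in which the tool goes at most 62.5 mm and 10.7 degrees, less where a joint would pass 70% of its speed; a pose out of reach is approached as far as the arm can. A call with a number of a shift or a turn outside -1 to 1 is refused whole. A call with a gripper value outside its range is refused whole. The fingers move at their own pace and stop on an object; FORCE is the grip in N (left out, the last holds). Time passes only in rows, so rows that repeat a pose let the fingers close. It gives the time, the measured TCP pose, the force, the opening and the grip force at its end, in the units of the state.
- arm.get_state(): the state, without advancing time (a new reading comes with each control period).
- cams.grab_frame(name): name is "scene" or "top"; returns the picture (480x640x3 uint8, blue, green, red); there is no depth.
- cams.camera_info(name): a dict with "camera_matrix" (3x3 intrinsics, pixels), "dist_coeffs" ([k1, k2, p1, p2, k3] as OpenCV has them; the pictures are not rectified), "R" (3x3) and "t" (3): a world point X has camera coordinates R X + t. Camera axes: x right, y down, z forward; pixel columns grow to the right and rows downward; lengths in m; the calibration is good to about 2 mm. A picture is of the moment at which its call begins. camera_info takes no time and is no camera call.
- arm.job_done(): hands the job in; it is judged then, once.
The state is a dict: "t": time; "q": joint angles; "qd": joint speeds; "joint_efforts": joint torques, N m; "eef_pos": TCP position; "ee_rot": TCP orientation; "force": force on the tool from outside, world axes, zero at the start; "moment": the same for the moment, N m; "width": finger opening in m; "gripper_force": force on a finger pad.
Only numpy, scipy, OpenCV 4.12 (cv2) and the standard library are available. Lean on these libraries where they do the work, as an engineer would, in place of code of your own. Each camera call takes 0.05 s, during which the arm holds its last target. There are 200 camera calls.

TASK

Hang the grey roll holder that stands on the table on the stud of the aluminium post: press the large end of its keyhole over the stud head until the back lies against the mount, then, still pressing, slide it down until it is fully home and both sprung ball catches have snapped into their holes. Feel for the stud and work gently, without knocking the things lying about, and leave the holder hanging there by itself.

Things in the scene. Friction and masses are not known exactly. Their poses are not given: they have to be found in the camera images.
- holder_center (a point): Roll holder of grey sheet, 0.22 kg, upright on the table: back plate 60 wide, 104 high, 4 thick; two cheeks 88 high running 99 forward of its rear face, 60 over their outer faces, round-ended, with a cross rod (dia 12, 44 up). Point: midway between cheeks, 52 above underside, 50 before the rear face. x toward the rear face, y across, z up. Grip across the cheeks from above, 20-25 above this point.
- keyhole (a point): Centre of the keyhole's large end (dia 21) on the holder's rear face, 68 above its underside; holder's axes. A slot 11 wide runs up from it; fully home the stud's axis is 22.5 above this point, at the slot's upper end. Two holes, dia 13, at that height, 18 to either side, take the ball catches. Below the large end the plate is solid (57 to its lower edge).
- post: Fixed post of slotted aluminium profile 40 x 40, 226 high, on a 120 x 120 x 10 foot; origin on the table under its middle. x: the direction in which the holder is pressed on (front face at x = -20 looks to -x), y across, z up. A grey mount 54 wide, 78 high is clamped on the front face, centred; its face is at x = -36, reaching from 17 above to 61 below the stud's axis.
- post_top (a point): Middle of the upper edge of the post's front face, post's axes. The mount's stud lies on the post's centre line (y = 0): shank dia 8, 5.5 long, head dia 16, 6 thick, its front 27.5 before this face, 11.5 before the mount's. Clamped by hand, the stud's axis is anywhere from 140 to 180 above the table, find it by sight or feel. The plate (4) must stay within 1.5 of the mount to slide under the head.
- catch_left (a joint): Sprung ball catch in the mount's face, level with the stud, 18 to its +y side: how far the ball (dia 12) is pressed in, m. 0 = out, 5 mm proud of the face; 0.005 = plate pressed against the face. The two springs together push 5 N out, 10 N in: a holder let go before it is home sticks there by friction. Fully home the balls snap into the plate's two holes and this reads near 0 again.
- catch_right (a joint): The other, equal ball catch, 18 to the -y side of the stud.
- tape_clear: Bystander: roll of clear tape, 85 diameter, 48 high, lying flat; origin at the centre of its underside.
- tape_measure: Bystander: yellow tape measure, 62 x 71 x 42; origin at the centre of its underside.
- marker: Bystander: black marker pen, 138 long, 20 thick, lying along its y; origin at the centre of its underside.
Things that resemble listed ones, but are neither listed nor needed, are in the scene too. There is more than one size of the post; the one meant has the size given above.

How it is judged:
On the way:
1. the large end is over the stud head and the plate pressed against the mount, so that both ball catches are pushed in by more than 1.5 mm (value of joint each of catch_left, catch_right above 0.0015 m and height (world z) of holder_center above 0.085 m), for 0.1 s.
At the end, for the whole second after the job is handed in: The holder hangs at rest on the stud by itself: rear face within 4.5 mm of the mount, centred on the post within 6 mm, upright within 7 degrees, its listed centre over 85 mm up, and both ball catches snapped out through the plate's holes (pressed in less than 1.5 mm) (value of joint each of catch_left, catch_right below 0.0015 m and x of holder_center in the frame of post_top above -0.0705 m and y of holder_center in the frame of post_top between -0.006 and 0.006 m and height (world z) of holder_center above 0.085 m and angle between holder_center's own z axis and vertical below 0.12 rad and linear speed of holder below 0.02 m/s); the robot touches nothing.
It fails at once if the holder is forced: its contact forces on the post with its mount pass 45 N (contact force between holder and post above 45 N).
It fails at once if a bystander is moved by more than 30 mm (distance of any of tape_clear, tape_measure, marker from where it was at the start of the episode above 0.03 m).
It also fails if it takes over 72 s, if anything falls off the work surface, if the arm or the gripper's body presses on something with over 40 N, if the wrist force passes 120 N, or if a joint passes its speed limit or range.

## Working session

There is one attempt and no reset: what is moved stays moved. The work goes in short steps, Python scripts to look and compute and a shell command to move; the robot and the scene stay as the last step left them, time stands still between calls to the robot, and variables do not carry over. Pictures are saved under pics/ and viewed, at most 10 in all, crops included, and the job is handed in when it is done.

```bash
mkdir -p pics; ls
python3 - <<'E'
from station import arm,cams
import cv2
for n in("scene","top"):
    cv2.imwrite(f"pics/{n}0.png",cams.grab_frame(n)); i=cams.camera_info(n); print(n,i)
s=arm.get_state();print(s)
E
```

```text
pics
scene {'camera_matrix': array([[580.89882259,   0.        , 324.03272662],
       [  0.        , 580.89882259, 238.64103073],
       [  0.        ,   0.        ,   1.        ]]), 'dist_coeffs': array([-0.14140158,  0.        ,  0.        ,  0.        ,  0.        ]), 'R': array([[ 0.96462106,  0.26325   , -0.01434034],
       [ 0.20173929, -0.77205939, -0.60268196],
       [-0.16972762,  0.5784667 , -0.79785262]]), 't': array([-0.55171335,  0.00365389,  1.61410749])}
top {'camera_matrix': array([[483.53149266,   0.        , 318.52490404],
       [  0.        , 483.53149266, 234.23157635],
       [  0.        ,   0.        ,   1.        ]]), 'dist_coeffs': array([-0.04827665,  0.        ,  0.        ,  0.        ,  0.        ]), 'R': array([[-0.0243651 , -0.99970195,  0.00153211],
       [-0.9959399 ,  0.0241405 , -0.08672346],
       [ 0.08666063, -0.00363892, -0.99623125]]), 't': array([0.04758663, 0.57372372, 1.20809817])}
{'t': 0.1, 'q': array([ 1.53111459e+00,  3.59306807e-01,  1.11831064e-02, -2.96355463e-04,
       -1.22409443e+00, -2.88092716e-01]), 'qd': array([-0.00214871, -0.00342004,  0.00261803,  0.0013841 ,  0.00184278,
       -0.00060161]), 'joint_efforts': array([-6.42896557e-04, -5.84163487e+01,  2.93753636e+01,  7.01544687e+00,
        1.01653661e-02, -5.69351960e-05]), 'eef_pos': array([0.21720201, 0.63865771, 0.22573824]), 'ee_rot': array([ 3.14015028e+00, -1.36875588e-04, -3.27875257e-01]), 'force': array([ 0.1328373 ,  0.36595138, -0.68825092]), 'moment': array([-0.0233426 ,  0.02724044, -0.00501943]), 'gripper_force': 0.0, 'width': 0.08763628438128919}
```

View pics/scene0.png

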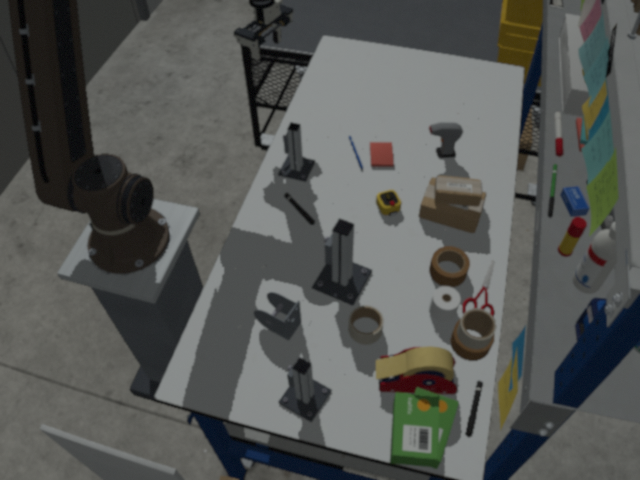

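View pics/top0.png

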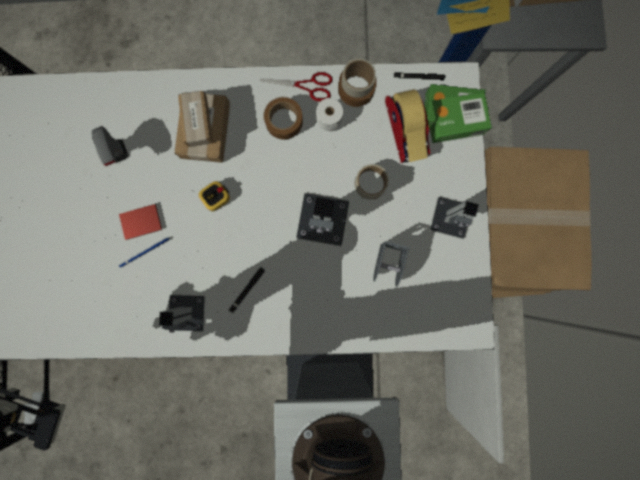

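The top view shows three post candidates at (323,218), (183,313) and (455,215). In the scene view they are at (342,250), (294,150) and (302,385). The middle one looks tallest and has the largest foot, so I'll measure the feet. The holder is at top (390,262), scene (280,312). The marker is at top (247,290), the clear tape roll at (372,181) and the tape measure at (213,195).

```bash
cat > h.py <<'E'
import numpy as np,cv2
from station import arm,cams
I={n:cams.camera_info(n) for n in("scene","top")}
def ray(n,p):
    i=I[n];u=cv2.undistortPoints(np.array([[p]],float),i["camera_matrix"],i["dist_coeffs"])[0,0]
    return -i["R"].T@i["t"], i["R"].T@np.r_[u,1]
def onz(n,p,z):
    c,d=ray(n,p); return c+d*(z-c[2])/d[2]
def proj(n,X):
    i=I[n];return cv2.projectPoints(np.array(X,float).reshape(-1,3),cv2.Rodrigues(i["R"])[0],i["t"],i["camera_matrix"],i["dist_coeffs"])[0][:,0]
def tri(ps,pt):
    (a,d),(b,e)=ray("scene",ps),ray("top",pt)
    k=np.linalg.lstsq(np.c_[d,-e],b-a,rcond=None)[0]; P,Q=a+d*k[0],b+e*k[1]
    return (P+Q)/2,np.linalg.norm(P-Q)
E
python3 - <<'E'
from h import *
t=cv2.imread("pics/top0.png");s=cv2.imread("pics/scene0.png")
for p in [(323,218),(183,313),(455,215),(390,262),(247,290),(372,181),(213,195)]: print(p,onz("top",p,0.01).round(3))
g=cv2.cvtColor(t,cv2.COLOR_BGR2GRAY)
for nm,(x,y) in dict(mid=(323,218),left=(183,313),right=(455,215)).items():
    c=g[y-35:y+35,x-35:x+35]; m=(c<62).astype(np.uint8)
    print(nm,cv2.minAreaRect(max(cv2.findContours(m,0,2)[0],key=cv2.contourArea)))
a=cv2.resize(t[170:295,290:490],(800,500),interpolation=2)[:, :400+0]
a=cv2.resize(t[185:295,295:415],None,fx=3.3,fy=5.4*3.3/5.4,interpolation=2)
b=cv2.resize(s[210:345,245:385],None,fx=2.8,fy=2.8,interpolation=2)
H=max(a.shape[0],b.shape[0]);f=lambda q:cv2.copyMakeBorder(q,0,H-q.shape[0],0,0,0)
o=np.hstack([f(a),f(b)]);o=np.clip(o.astype(float)*1.5,0,255).astype(np.uint8);print(o.shape);cv2.imwrite("pics/c1.png",o)
E
```

```text
(323, 218) [0.618 0.021 0.01 ]
(183, 313) [0.382 0.385 0.01 ]
(455, 215) [ 0.618 -0.323  0.01 ]
(390, 262) [ 0.5   -0.148  0.01 ]
(247, 290) [0.437 0.22  0.01 ]
(372, 181) [ 0.712 -0.109  0.01 ]
(213, 195) [0.685 0.306 0.01 ]
mid ((35.00733947753906, 36.45779800415039), (45.31974792480469, 46.21928405761719), 9.865806579589844)
left ((33.61005401611328, 34.35874938964844), (44.711204528808594, 36.21857452392578), 2.38594388961792)
right ((30.55882453918457, 37.26470947265625), (34.68259048461914, 33.71245193481445), 14.03624439239502)
(378, 788, 3)
```

View pics/c1.png

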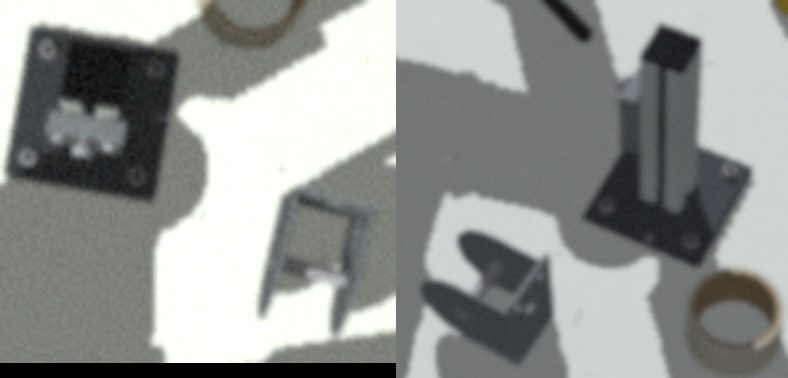

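The middle post has a foot about 46 px wide, against about 35 px for the others, so it is the 120 mm foot and the post meant. The crop confirms the mount on its robot-facing side, at about top (320,225). The holder stands with its back plate away from the robot, at top (395,245). Next I need exact poses and a close look at the mount for the stud height.

Run:
```python
from h import *
t=cv2.imread("pics/top0.png");s=cv2.imread("pics/scene0.png")
r=((323.007,219.458),(45.32,46.22),9.866)
C=np.array([onz("top",p,.01) for p in cv2.boxPoints(r)]);print("foot",C.round(4).tolist(),C.mean(0))
for k in range(4):
    d=C[(k+1)%4]-C[k];print(np.linalg.norm(d),np.degrees(np.arctan2(d[1],d[0])))
print("post top", onz("top",(324.7,206.8),.226))
yaw=np.radians(-9);o=C.mean(0)[:2]
# scene predictions for mount -y front/top corner & stud at several heights
R=np.array([[np.cos(yaw),-np.sin(yaw)],[np.sin(yaw),np.cos(yaw)]])
W=lambda x,y,z:np.r_[o+R@[x,y],z]
for z in(.14,.16,.18):
    print(z,"mount top -y front/back, bottom front, stud front",proj("scene",[W(-.036,-.027,z+.017),W(-.02,-.027,z+.017),W(-.036,-.027,z-.061),W(-.0475,0,z)]).round(1).tolist(), proj("top",[W(-.036,.027,z+.017),W(-.036,-.027,z+.017),W(-.0475,0,z)]).round(1).tolist())
print("posttop scene",proj("scene",[W(-.02,-.02,.226),W(-.02,.02,.226)]))
b=cv2.resize(s[215:290,315:375],None,fx=7,fy=7,interpolation=2)
a=cv2.resize(t[200:240,298:348],None,fx=7,fy=7,interpolation=2)
a=cv2.copyMakeBorder(a,0,b.shape[0]-a.shape[0],0,0,0);o=np.hstack([b,a]);cv2.imwrite("pics/c2.png",np.clip(o*1.6,0,255).astype(np.uint8));print(o.shape)
```

```text
foot [[0.5667, 0.0901, 0.01], [0.685, 0.067, 0.01], [0.6618, -0.0485, 0.01], [0.5439, -0.0245, 0.01]] [0.61435813 0.02102894 0.01      ]
0.12049891342757997 -11.006824304828434
0.11781771910671313 -101.35124590361187
0.12035025239282196 168.5164328130514
0.11681552000408967 78.72075908067701
post top [0.6158983  0.01969638 0.226     ]
0.14 mount top -y front/back, bottom front, stud front [[324.2, 249.1], [330.3, 251.2], [324.6, 267.4], [324.5, 243.5]] [[309.9, 225.8], [333.4, 228.9], [320.9, 233.0]]
0.16 mount top -y front/back, bottom front, stud front [[324.0, 244.1], [330.2, 246.3], [324.5, 262.8], [324.4, 238.5]] [[309.7, 224.8], [333.7, 228.0], [321.0, 232.2]]
0.18 mount top -y front/back, bottom front, stud front [[323.9, 239.0], [330.2, 241.2], [324.4, 258.2], [324.3, 233.5]] [[309.6, 223.9], [334.0, 227.1], [321.0, 231.4]]
posttop scene [[331.31779781 231.41098187]
 [338.22985722 219.02152671]]
(525, 770, 3)
```

View pics/c2.png

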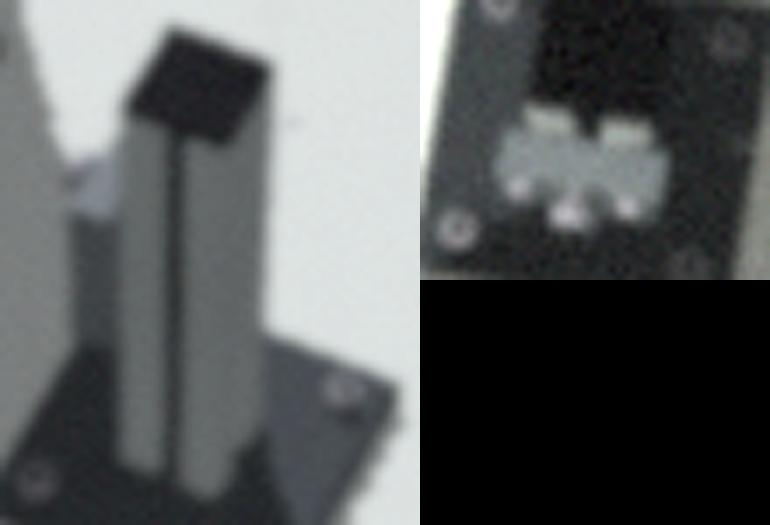

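Run:
```python
from h import *
print("mount corner f",tri((325.7,244.3),(332.3,230.7)),"b",tri((331.9,245.7),(333.4,221.4)))
L,Rr=onz("top",(383.8,242.6),.104),onz("top",(406.5,248),.104)
l,r=onz("top",(375.3,280.5),.044),onz("top",(397.4,285),.044)
print(L,Rr,np.linalg.norm(L-Rr),l,r,np.linalg.norm(l-r))
for a,b in((L,Rr),(l,r)): d=a-b;print("yaw",np.degrees(np.arctan2(d[1],d[0]))-90)
d=(L+Rr)/2-(l+r)/2;print(np.linalg.norm(d[:2]),np.degrees(np.arctan2(d[1],d[0])))
s=cv2.imread("pics/scene0.png");t=cv2.imread("pics/top0.png")
b=cv2.resize(s[280:345,245:310],None,fx=6,fy=6,interpolation=2)
a=cv2.resize(t[235:295,365:420],None,fx=6.5,fy=6.5,interpolation=2)
cv2.imwrite("pics/c3.png",np.clip(np.hstack([b,a])*1.6,0,255).astype(np.uint8)) if a.shape[0]==b.shape[0] else print(a.shape,b.shape)
```

```text
mount corner f (array([0.57320169, 0.00444211, 0.16888189]), np.float64(0.008121470032900166)) b (array([0.59160047, 0.0008373 , 0.17477908]), np.float64(0.003946658181495391))
[ 0.54403045 -0.12121145  0.104     ] [ 0.52980189 -0.1749829   0.104     ] 0.055622123066845996 [ 0.45388178 -0.10496159  0.044     ] [ 0.44129393 -0.15975556  0.044     ] 0.05622129518314168
yaw -14.821439481521068
yaw -12.938106497074997
0.09070419704874344 -9.992287802648457
```

View pics/c3.png

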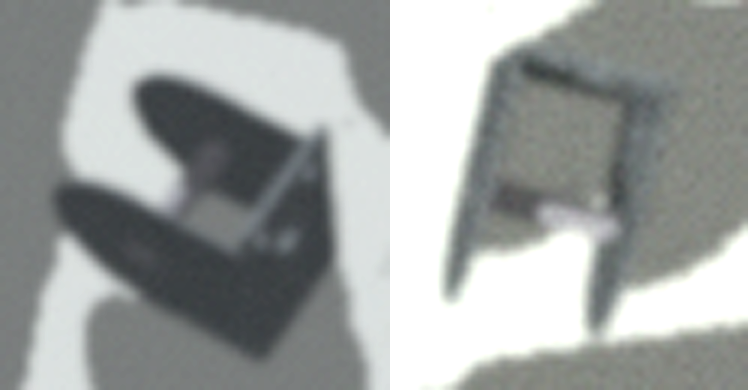

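Run:
```python
from h import *
print(tri((299.2,300.8),(381.5,243.8)),tri((286.5,322.3),(407.3,248.8)))
a,b=onz("top",(381.5,243.8),.104),onz("top",(407.3,248.8),.104);d=a-b
yaw=np.arctan2(d[1],d[0])-np.pi/2
c=(a+b)/2-.05*np.array([np.cos(yaw),np.sin(yaw),0]);print(a,b,np.linalg.norm(d),np.degrees(yaw),c)
s=arm.get_state();print(s["eef_pos"],s["ee_rot"])
```

```text
(array([ 0.54294072, -0.1169121 ,  0.09171255]), np.float64(0.0018486484753099002)) (array([ 0.52995036, -0.1790853 ,  0.08899381]), np.float64(0.0028554668185766198))
[ 0.5412991  -0.11561624  0.104     ] [ 0.52784579 -0.17682059  0.104     ] 0.06266549233294454 -12.397010843773895 [ 0.48573827 -0.1354842   0.104     ]
[0.21720201 0.63865771 0.22573824] [ 3.14015028e+00 -1.36875588e-04 -3.27875257e-01]
```

```bash
M="python3 -m handwheel"
$M '[[[0,0,-0.8,0,0,0,0],[0,0,-0.8,0,0,0,0]]]'
$M '[[[0.79,1,0,0,0,0,0],[0.79,1,0,0,0,0,0],[0.79,1,0,0,0,0,0]]]' >/dev/null
$M '[[[0.79,1,0,0,0,0,0],[0.79,1,0,0,0,0,0],[0.79,1,0,0,0,0,0]]]'
$M '[[[0.79,1,0,0,0,0,0],[0.79,1,0,0,0,0,0],[0.79,1,0,0,0,0,0]]]' >/dev/null
$M '[[[0.79,1,0,0,0,0,0],[0.79,1,0,0,0,0,0],[0.79,1,0,0,0,0,0]]]'
```

```text
t: 0.35
eef_pos: [0.2182, 0.6411, 0.2959]
ee_rot: [-3.133, 0.0, -0.327]
force: [0.8, -0.1, 0.3]
width: 0.0877
gripper_force: 0.0
t: 1.1
eef_pos: [0.286, 0.4453, 0.2911]
ee_rot: [-3.141, 0.0, -0.329]
force: [-0.2, 0.6, 0.2]
width: 0.0877
gripper_force: 0.0
t: 1.85
eef_pos: [0.3541, 0.2542, 0.2907]
ee_rot: [-3.141, -0.0, -0.33]
force: [-0.0, 0.8, -0.5]
width: 0.0878
gripper_force: 0.0
```

```bash
M="python3 -m handwheel"
$M '[[[0.79,1,0,0,0,0,0],[0.79,1,0,0,0,0,0],[0.79,1,0,0,0,0,0]]]' >/dev/null
$M '[[[0.79,1,0,0,0,0,0],[0.79,1,0,0,0,0,0],[0.79,1,0,0,0,0,0]]]' >/dev/null
$M '[[[0.79,1,0,0,0,0,0],[0.79,1,0,0,0,0,0],[0.79,1,0,0,0,0,0]]]' >/dev/null
$M '[[[0.79,1,0,0,0,-0.22,0],[0.79,1,0,0,0,-0.22,0],[0.79,1,0,0,0,-0.22,0],[0.79,1,0,0,0,-0.22,0]]]'
python3 - <<'E'
from h import *
s=arm.get_state();p=s["eef_pos"];y=s["ee_rot"][2];d=np.array([.4857,-.1355])-p[:2]
print(d@[np.cos(y),np.sin(y)]/.08,d@[np.sin(y),-np.cos(y)]/.08,y)
E
```

```text
t: 3.48
eef_pos: [0.4903, -0.1281, 0.2902]
ee_rot: [-3.141, 0.001, -0.217]
force: [0.4, 0.3, 0.3]
width: 0.0876
gripper_force: 0.0
-0.036537026404730874 0.10230334428493537 -0.21718230744821665
```

```bash
M="python3 -m handwheel"
$M '[[[-0.04,0.1,1,0,0,0,0],[-0.04,0.1,1,0,0,0,0],[-0.04,0.1,1,0,0,0,0]]]'
$M '[[[0,0,1,0,0,0,0],[0,0,1,0,0,0,0],[0,0,1,0,0,0,0]]]'
$M '[[[0,0,0.3,0,0,0,0],[0,0,0.6,0,0,0,0],[0,0,0.92,0,0,0,0],[0,0,0.92,0,0,0,0]]]'
python3 -c "
from h import *
cv2.imwrite('pics/s2.png',cv2.resize(cams.grab_frame('scene')[180:380,200:400],None,fx=3,fy=3,interpolation=2))"
```

```text
t: 3.85
eef_pos: [0.4844, -0.1354, 0.2097]
ee_rot: [3.141, 0.002, -0.216]
force: [0.7, -0.5, 0.4]
width: 0.0874
gripper_force: 0.0
t: 4.22
eef_pos: [0.4854, -0.1359, 0.1308]
ee_rot: [3.141, 0.001, -0.216]
force: [0.2, 0.0, 0.4]
width: 0.0876
gripper_force: 0.0
t: 4.72
eef_pos: [0.4856, -0.1363, 0.0575]
ee_rot: [3.141, 0.0, -0.217]
force: [-0.3, 0.5, -0.1]
width: 0.0874
gripper_force: 0.0
```

View pics/s2.png

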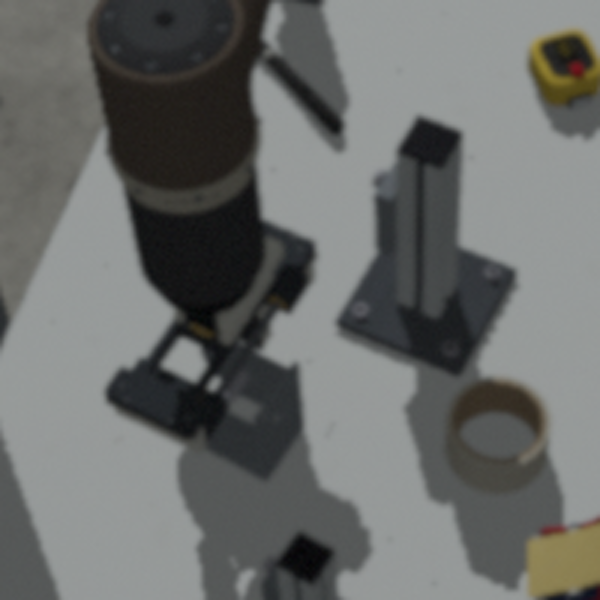

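The fingers straddle the cheeks at crop (205,400). I'll close the gripper.

```bash
M="python3 -m handwheel"
$M '[[[0,0,0,0,0,0,100],[0,0,0,0,0,0,140],[0,0,0,0,0,0,180],[0,0,0,0,0,0,255],[0,0,0,0,0,0,255]]]' 40
$M '[[[0,0,0,0,0,0,255],[0,0,0,0,0,0,255],[0,0,-0.3,0,0,0,255],[0,0,-0.6,0,0,0,255],[0,0,-0.6,0,0,0,255]]]'
$M '[[[0,0,-0.6,0,0,0,255],[0,0,-0.6,0,0,0,255],[0,0,-0.6,0,0,0,255]]]'
```

```text
t: 5.4
eef_pos: [0.4854, -0.1369, 0.0576]
ee_rot: [3.142, -0.001, -0.218]
force: [-1.8, 0.1, 6.5]
width: 0.0606
gripper_force: 39.4
t: 6.02
eef_pos: [0.4861, -0.1367, 0.1063]
ee_rot: [-3.141, -0.003, -0.218]
force: [1.0, -0.1, -2.3]
width: 0.0598
gripper_force: 39.4
t: 6.4
eef_pos: [0.4843, -0.1366, 0.1518]
ee_rot: [-3.141, 0.001, -0.218]
force: [-0.7, 0.1, -2.4]
width: 0.0604
gripper_force: 39.4
```

```bash
M="python3 -m handwheel"
$M '[[[-0.1,-0.5,0,0,0,0,255],[-0.1,-0.75,0,0,0,0,255],[-0.1,-0.75,0,0,0,0,255]]]' >/dev/null
$M '[[[-0.1,-0.5,0,0,0,0,255],[-0.1,-0.75,0,0,0,0,255],[-0.1,-0.75,0,0,0,0,255]]]' >/dev/null
$M '[[[-0.1,-0.5,0.09,0,0,-0.04,255],[-0.1,-0.75,0.09,0,0,-0.04,255],[-0.1,-0.75,0.09,0,0,-0.04,255],[-0.1,-0.75,0.09,0,0,-0.04,255]]]'
python3 -c "
from h import *
s=cams.grab_frame('scene');t=cams.grab_frame('top');cv2.imwrite('pics/sF.png',s);cv2.imwrite('pics/tF.png',t)
a=cv2.resize(s[200:290,280:360],None,fx=5,fy=5,interpolation=2);b=cv2.resize(t[185:275,280:358],None,fx=5,fy=5,interpolation=2)
cv2.imwrite('pics/c4.png',np.clip(np.hstack([a,b])*1.6,0,255).astype(np.uint8))"
```

```text
t: 7.65
eef_pos: [0.5004, 0.0435, 0.1457]
ee_rot: [3.141, 0.0, -0.198]
force: [0.3, -1.2, -1.4]
width: 0.0602
gripper_force: 39.4
```

View pics/c4.png

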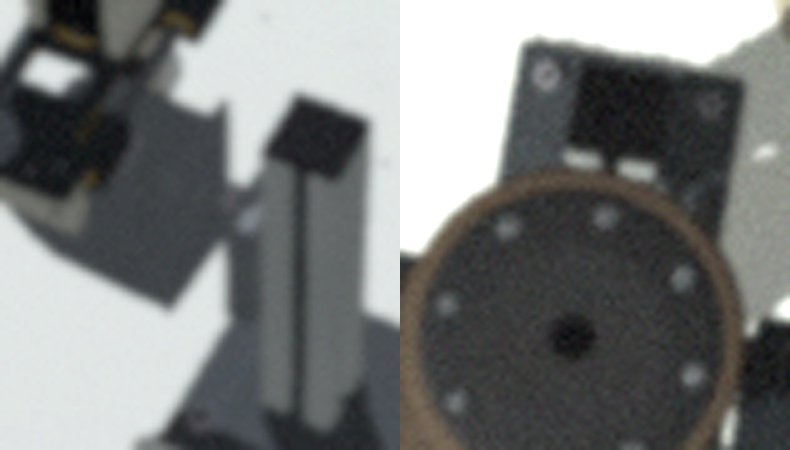

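Run:
```python
from h import *
s=arm.get_state();p=s["eef_pos"];y=s["ee_rot"][2];u=np.array([np.cos(y),np.sin(y)]);v=np.array([-u[1],u[0]])
H=lambda a,b,z:np.r_[p[:2]+u*a+v*b,z+p[2]]
print("holder pred bottom -y, top +y, top -y",proj("scene",[H(.05,-.03,-.0576),H(.05,.03,.0464),H(.05,-.03,.0464)]).round(1).tolist(),"obs (314,261.6) (325,220)")
print(p,y)
o=np.array([.6144,.021]);
W=lambda a,b,z:np.r_[o+u*a+v*b,z]
print("post top corners scene",proj("scene",[W(-.02,-.02,.226),W(.02,-.02,.226),W(.02,.02,.226),W(-.02,.02,.226)]).round(1).tolist(),"obs",[[280+a/5,200+b/5] for a,b in((262,155),(335,180),(370,120),(297,93))])
print("foot corner -x-y / +x-y scene",proj("scene",[W(-.06,-.06,.01),W(.06,-.06,.01)]).round(1).tolist())
for z in(.15,.155,.16):print(z,proj("scene",[W(-.036,-.027,z+.017),W(-.02,-.027,z+.017),W(-.036,-.027,z-.061)]).round(1).tolist())
print("top: ears,posttop centre",proj("top",[W(-.022,0,.17),W(0,0,.226)]),"obs ears (321.8,217.6)")
print("lateral offset",(o-p[:2])@v,(o-p[:2])@u)
```

```text
holder pred bottom -y, top +y, top -y [[313.0, 261.4], [323.1, 218.5], [311.7, 236.3]] obs (314,261.6) (325,220)
[0.50043265 0.0433265  0.14575298] -0.19862645520109368
post top corners scene [[331.2, 231.0], [346.9, 237.1], [354.2, 224.8], [338.7, 218.9]] obs [[332.4, 231.0], [347.0, 236.0], [354.0, 224.0], [339.4, 218.6]]
foot corner -x-y / +x-y scene [[310.8, 288.0], [352.9, 305.7]]
0.15 [[323.9, 246.0], [330.0, 248.4], [324.4, 264.5]]
0.155 [[323.9, 244.7], [330.0, 247.1], [324.4, 263.4]]
0.16 [[323.9, 243.5], [329.9, 245.9], [324.3, 262.2]]
top: ears,posttop centre [[322.10419891 220.55463574]
 [324.10979918 207.50713852]] obs ears (321.8,217.6)
lateral offset 0.0006008524334559917 0.11613211714518025
```

Predictions match the pictures to about 1 px, and the stud height comes out near 0.156, so the keyhole is level with it. I'll approach and feel.

```bash
M="python3 -m handwheel"
$M '[[[0.1,0.01,0,0,0,0,255],[0.18,0.01,0,0,0,0,255],[0.18,0.01,0,0,0,0,255]]]' 
$M '[[[0.02,0,0,0,0,0,255],[0.02,0,0,0,0,0,255]]]' |grep -E 'pos|force:'
$M '[[[0.02,0,0,0,0,0,255],[0.02,0,0,0,0,0,255]]]' |grep -E 'pos|force:'
$M '[[[0.02,0,0,0,0,0,255],[0.02,0,0,0,0,0,255]]]' |grep -E 'pos|force:'
```

```text
t: 8.12
eef_pos: [0.512, 0.0393, 0.1444]
ee_rot: [3.139, 0.006, -0.199]
force: [-7.8, 0.4, -2.7]
width: 0.06
gripper_force: 39.7
eef_pos: [0.5121, 0.0392, 0.1442]
force: [-13.8, 3.4, 2.2]
gripper_force: 39.6
eef_pos: [0.5123, 0.0389, 0.144]
force: [-20.2, 6.3, 7.6]
gripper_force: 39.6
eef_pos: [0.5127, 0.0381, 0.1438]
force: [-22.9, 4.9, 8.7]
gripper_force: 39.8
```

```bash
python3 - <<'E'
from h import *
for k in range(3):
    s=arm.get_state();print(s["force"].round(2),s["moment"].round(3),s["eef_pos"].round(4),s["ee_rot"].round(4));cams.grab_frame('top')
E
python3 -m handwheel '[[[-0.1,0,0,0,0,0,255],[-0.1,0,0,0,0,0,255],[-0.1,0,0,0,0,0,255]]]'
python3 - <<'E'
from h import *
for k in range(3):
    s=arm.get_state();print(s["force"].round(2),s["moment"].round(3),s["eef_pos"].round(4),s["ee_rot"].round(4));f=cams.grab_frame('scene')
cv2.imwrite('pics/sG.png',f)
E
```

```text
[-22.88   4.89   8.67] [1.82  8.361 0.203] [0.5127 0.0381 0.1438] [ 3.1371  0.0122 -0.1995]
[-23.56   4.82   9.77] [1.815 8.273 0.152] [0.5127 0.0381 0.1439] [ 3.1372  0.0121 -0.1995]
[-22.78   4.62   9.4 ] [1.786 8.261 0.194] [0.5127 0.0381 0.1439] [ 3.1371  0.0121 -0.1995]
t: 9.4
eef_pos: [0.5122, 0.0411, 0.146]
ee_rot: [-3.141, -0.001, -0.198]
force: [-0.0, -0.2, -1.8]
width: 0.0598
gripper_force: 39.9
[-0.04 -0.24 -1.81] [-0.019  0.007  0.02 ] [0.5122 0.0411 0.146 ] [-3.1412e+00 -9.0000e-04 -1.9780e-01]
[ 0.04  0.09 -2.31] [-0.042 -0.009  0.06 ] [0.5121 0.0412 0.1459] [-3.1413e+00 -7.0000e-04 -1.9790e-01]
[-0.06  0.23 -1.99] [-0.016  0.047 -0.038] [0.5119 0.0411 0.1458] [-3.1414e+00 -4.0000e-04 -1.9790e-01]
```

The contact moment puts the touch about 8 mm to the +y side. My lateral trim also went the wrong way. I'll shift +y by 2.4 mm and feel again.

```bash
M="python3 -m handwheel"
cat > st.py <<'E'
from h import *
s=arm.get_state();p=s["eef_pos"];y=-.198;u=np.array([np.cos(y),np.sin(y)]);v=np.array([-u[1],u[0]])
F,Mo=s["force"],s["moment"];d=p[:2]-np.array([.5004,.0433])
print("t",s["t"],"adv %.1f lat %.1f z %.1f mm"%(d@u*1e3,d@v*1e3,p[2]*1e3),"Fu %.1f Fv %.1f Fz %.1f"%(F[:2]@u,F[:2]@v,F[2]),"Mu %.2f Mv %.2f Mz %.2f"%(Mo[:2]@u,Mo[:2]@v,Mo[2]),s["ee_rot"].round(3))
E
$M '[[[0,-0.03,0,0,0,0,255],[0,-0.03,0,0,0,0,255],[0.03,-0.03,0,0,0,0,255],[0.03,-0.03,0,0,0,0,255]]]' >/dev/null; python3 st.py
$M '[[[0.03,0,0,0,0,0,255],[0.03,0,0,0,0,0,255],[0.03,0,0,0,0,0,255]]]' >/dev/null;python3 st.py
```

```text
t 10.05 adv 12.9 lat 2.3 z 145.4 mm Fu -5.0 Fv 0.1 Fz -1.6 Mu 0.30 Mv 1.35 Mz 0.03 [ 3.141e+00  2.000e-03 -1.980e-01]
t 10.425 adv 13.4 lat 1.7 z 144.7 mm Fu -9.8 Fv 1.3 Fz 0.5 Mu 0.72 Mv 3.88 Mz 0.17 [ 3.14   0.005 -0.198]
```

Run:
```python
from h import *
g=cv2.cvtColor(cv2.imread("pics/scene0.png"),cv2.COLOR_BGR2GRAY)
print("cols 323..333");
for r in range(232,272): print(r,g[r,322:335].tolist())
y=-.197;u=np.array([np.cos(y),np.sin(y)]);v=np.array([-u[1],u[0]]);o=np.array([.6144,.021])+.0013*v
W=lambda a,b,z:np.r_[o+u*a+v*b,z]
for z in(.15,.155,.16):print(z,proj("scene",[W(-.036,-.027,z+.017),W(-.02,-.027,z+.017),W(-.036,-.027,z-.061),W(-.02,-.027,z-.061),W(-.036,.027,z+.017),W(-.0475,0,z+.008),W(-.0475,0,z-.008)]).round(1).tolist())
print(proj("top",[W(-.0445,0,.163),W(-.038,.018,.16),W(-.038,-.018,.16)]))
```

```text
cols 323..333
232 [110, 129, 138, 140, 141, 142, 140, 139, 135, 121, 96, 71, 55]
233 [110, 128, 138, 140, 141, 140, 140, 139, 133, 118, 96, 75, 65]
234 [100, 122, 134, 140, 140, 140, 139, 136, 128, 109, 88, 72, 67]
235 [92, 113, 130, 136, 137, 136, 136, 130, 117, 98, 80, 68, 66]
236 [84, 100, 119, 128, 128, 126, 122, 118, 105, 88, 75, 68, 66]
237 [81, 90, 106, 115, 114, 107, 103, 100, 94, 83, 75, 68, 64]
238 [79, 80, 90, 95, 93, 87, 86, 87, 87, 79, 74, 68, 65]
239 [78, 77, 78, 76, 75, 77, 80, 84, 85, 79, 72, 68, 65]
240 [77, 74, 69, 67, 69, 77, 82, 83, 84, 78, 72, 67, 65]
241 [78, 73, 68, 65, 71, 79, 84, 84, 83, 77, 72, 67, 65]
242 [79, 75, 73, 72, 78, 82, 84, 85, 82, 77, 71, 68, 64]
243 [78, 77, 78, 77, 81, 84, 84, 83, 81, 76, 68, 65, 65]
244 [79, 78, 76, 76, 78, 80, 82, 83, 78, 71, 65, 65, 64]
245 [78, 75, 69, 64, 63, 68, 73, 74, 72, 65, 62, 64, 65]
246 [77, 73, 65, 55, 49, 52, 57, 61, 58, 57, 58, 62, 64]
247 [77, 73, 63, 51, 44, 42, 47, 48, 48, 50, 57, 62, 64]
248 [77, 75, 66, 52, 43, 42, 43, 42, 44, 48, 57, 63, 64]
249 [78, 75, 66, 53, 45, 43, 41, 42, 45, 48, 56, 62, 64]
250 [77,
[... 988 characters left out ...]
, 24, 24, 29, 37, 52, 62, 65]
268 [62, 46, 31, 27, 25, 23, 27, 23, 27, 38, 52, 60, 65]
269 [54, 37, 28, 26, 24, 26, 24, 24, 26, 36, 50, 61, 64]
270 [44, 30, 24, 25, 24, 22, 24, 25, 27, 37, 52, 61, 65]
271 [37, 27, 26, 24, 23, 24, 24, 24, 30, 36, 50, 61, 64]
0.15 [[324.2, 245.6], [330.2, 248.0], [324.6, 264.2], [330.4, 266.5], [334.1, 229.5], [325.0, 238.1], [325.1, 242.0]]
0.155 [[324.2, 244.4], [330.2, 246.7], [324.6, 263.0], [330.4, 265.4], [334.1, 228.3], [325.0, 236.8], [325.0, 240.8]]
0.16 [[324.1, 243.1], [330.2, 245.5], [324.6, 261.9], [330.4, 264.2], [334.1, 227.0], [324.9, 235.6], [325.0, 239.6]]
[[319.82658027 230.53981457]
 [312.50878023 226.50372914]
 [328.11808497 229.21441254]]
```

```bash
M="python3 -m handwheel"
$M '[[[-0.01,0,-0.015,0,0,0,255],[-0.01,0,-0.015,0,0,0,255]]]' >/dev/null; python3 st.py
$M '[[[0,0,-0.015,0,0,0,255],[0,0,-0.015,0,0,0,255]]]' >/dev/null; python3 st.py
$M '[[[0,0,-0.015,0,0,0,255],[0,0,-0.015,0,0,0,255]]]' >/dev/null; python3 st.py
$M '[[[0,0,-0.015,0,0,0,255],[0,0,-0.015,0,0,0,255]]]' >/dev/null; python3 st.py
```

```text
t 10.675 adv 13.0 lat 1.7 z 145.8 mm Fu -6.9 Fv 0.5 Fz -2.5 Mu 0.25 Mv 2.71 Mz 0.04 [ 3.14   0.004 -0.198]
t 10.925 adv 13.0 lat 1.5 z 146.8 mm Fu -5.6 Fv 0.6 Fz -3.6 Mu 0.10 Mv 2.53 Mz 0.09 [ 3.14   0.005 -0.199]
t 11.175 adv 12.9 lat 1.5 z 148.0 mm Fu -6.0 Fv -0.2 Fz -4.9 Mu 0.05 Mv 2.52 Mz 0.01 [ 3.14   0.005 -0.199]
t 11.425 adv 13.0 lat 1.5 z 149.1 mm Fu -5.6 Fv -0.2 Fz -3.6 Mu 0.03 Mv 2.55 Mz 0.06 [ 3.14   0.005 -0.199]
```

```bash
M="python3 -m handwheel"
$M '[[[-0.03,0,0.03,0,0,0,255],[-0.03,0,0.065,0,0,0,255],[0,0,0.065,0,0,0,255],[0,0,0.065,0,0,0,255]]]' >/dev/null; python3 st.py
$M '[[[0,0,0.015,0,0,0,255],[0,0,0.015,0,0,0,255]]]' >/dev/null; python3 st.py
$M '[[[0,0,0.015,0,0,0,255],[0,0,0.015,0,0,0,255]]]' >/dev/null; python3 st.py
$M '[[[0,0,0.015,0,0,0,255],[0,0,0.015,0,0,0,255]]]' >/dev/null; python3 st.py
```

```text
t 11.925 adv 13.4 lat 2.1 z 144.6 mm Fu -8.9 Fv 2.1 Fz -0.3 Mu 0.42 Mv 3.33 Mz 0.10 [ 3.141  0.004 -0.198]
t 12.175 adv 14.3 lat 2.3 z 143.4 mm Fu -3.3 Fv 0.3 Fz -5.0 Mu 0.33 Mv 1.56 Mz 0.05 [ 3.141e+00  2.000e-03 -1.980e-01]
t 12.425 adv 15.7 lat 2.7 z 142.9 mm Fu -0.6 Fv 1.3 Fz -5.4 Mu 0.43 Mv 0.49 Mz 0.01 [-3.141e+00 -1.000e-03 -1.980e-01]
t 12.675 adv 15.9 lat 2.6 z 142.2 mm Fu -0.2 Fv 1.0 Fz -1.9 Mu -0.02 Mv 0.08 Mz 0.03 [-3.141e+00 -1.000e-03 -1.980e-01]
```

The head slipped into the large end at TCP z≈142.3. I'll press on now.

```bash
M="python3 -m handwheel"
$M '[[[0.03,0,0.012,0,0,0,255],[0.03,0,0.012,0,0,0,255]]]' >/dev/null; python3 st.py
$M '[[[0.03,0,0,0,0,0,255],[0.03,0,0,0,0,0,255]]]' >/dev/null; python3 st.py
$M '[[[0.03,0,0,0,0,0,255],[0.03,0,0,0,0,0,255]]]' >/dev/null; python3 st.py
```

```text
t 12.925 adv 18.0 lat 2.5 z 140.9 mm Fu -1.0 Fv -0.0 Fz -1.4 Mu -0.04 Mv 0.06 Mz -0.03 [-3.141 -0.    -0.198]
t 13.175 adv 19.7 lat 2.3 z 140.7 mm Fu -1.7 Fv 0.1 Fz -0.6 Mu 0.10 Mv 1.01 Mz 0.07 [ 3.141e+00  1.000e-03 -1.980e-01]
t 13.425 adv 21.4 lat 2.3 z 140.5 mm Fu -7.1 Fv 1.6 Fz 1.6 Mu 0.49 Mv 2.31 Mz 0.09 [ 3.141e+00  2.000e-03 -1.980e-01]
```

```bash
M="python3 -m handwheel"
$M '[[[0.025,0,-0.005,0,0,0,255],[0.025,0,-0.005,0,0,0,255]]]' >/dev/null; python3 st.py
$M '[[[0.025,0,-0.005,0,0,0,255],[0.025,0,-0.005,0,0,0,255]]]' >/dev/null; python3 st.py
$M '[[[0.015,0,0,0,0,0,255],[0.015,0,0,0,0,0,255]]]' >/dev/null; python3 st.py
```

```text
t 13.675 adv 22.9 lat 2.2 z 140.7 mm Fu -8.2 Fv 1.7 Fz 1.0 Mu 0.71 Mv 2.92 Mz 0.12 [ 3.141e+00  3.000e-03 -1.980e-01]
t 13.925 adv 23.9 lat 2.1 z 140.8 mm Fu -12.4 Fv 4.4 Fz 2.9 Mu 1.21 Mv 4.32 Mz 0.25 [ 3.141  0.005 -0.198]
t 14.175 adv 24.1 lat 1.9 z 140.6 mm Fu -16.1 Fv 3.5 Fz 5.0 Mu 1.48 Mv 5.70 Mz 0.39 [ 3.14   0.006 -0.198]
```

```bash
M="python3 -m handwheel"
$M '[[[0,-0.006,0.03,0,0,0,255],[0,-0.006,0.03,0,0,0,255]]]' >/dev/null; python3 st.py
$M '[[[0,0,0.03,0,0,0,255],[0,0,0.03,0,0,0,255]]]' >/dev/null; python3 st.py
$M '[[[0,0,0.03,0,0,0,255],[0,0,0.03,0,0,0,255]]]' >/dev/null; python3 st.py
```

```text
t 14.425 adv 24.0 lat 1.8 z 137.9 mm Fu -13.0 Fv 2.0 Fz 1.2 Mu 0.38 Mv 4.72 Mz 0.15 [ 3.139  0.007 -0.198]
t 14.675 adv 24.0 lat 1.6 z 135.4 mm Fu -11.3 Fv -0.3 Fz 0.5 Mu 0.21 Mv 4.47 Mz 0.19 [ 3.139  0.007 -0.199]
t 14.925 adv 23.9 lat 1.5 z 133.3 mm Fu -14.5 Fv 0.5 Fz 4.2 Mu 0.09 Mv 5.12 Mz 0.12 [ 3.139  0.007 -0.198]
```

```bash
M="python3 -m handwheel"
$M '[[[0,0,0.03,0,0,0,255],[0,0,0.03,0,0,0,255]]]' >/dev/null; python3 st.py
$M '[[[0,0,0.03,0,0,0,255],[0,0,0.03,0,0,0,255]]]' >/dev/null; python3 st.py
$M '[[[0,0,0.03,0,0,0,255],[0,0,0.03,0,0,0,255]]]' >/dev/null; python3 st.py
$M '[[[0,0,0.03,0,0,0,255],[0,0,0.03,0,0,0,255]]]' >/dev/null; python3 st.py
```

```text
t 15.175 adv 24.1 lat 1.8 z 131.4 mm Fu -15.6 Fv 1.4 Fz 7.6 Mu 0.42 Mv 5.66 Mz 0.27 [ 3.14   0.006 -0.198]
t 15.425 adv 24.1 lat 2.1 z 128.6 mm Fu -14.3 Fv 2.1 Fz 3.5 Mu 0.89 Mv 5.14 Mz 0.30 [ 3.14   0.006 -0.198]
t 15.675 adv 24.1 lat 2.0 z 126.1 mm Fu -13.6 Fv 2.1 Fz 2.2 Mu 0.81 Mv 4.79 Mz 0.23 [ 3.14   0.006 -0.198]
t 15.925 adv 24.2 lat 2.1 z 123.6 mm Fu -12.9 Fv 2.0 Fz 0.6 Mu 0.92 Mv 4.53 Mz 0.26 [ 3.14   0.006 -0.198]
```

```bash
M="python3 -m handwheel"
$M '[[[0,0,0.03,0,0,0,255],[0,0,0.03,0,0,0,255]]]' >/dev/null; python3 st.py
$M '[[[0,0,0.02,0,0,0,255],[0,0,0.02,0,0,0,255]]]' >/dev/null; python3 st.py
$M '[[[0,0,0.02,0,0,0,255],[0,0,0.02,0,0,0,255]]]' >/dev/null; python3 st.py
$M '[[[0,0,0.015,0,0,0,255],[0,0,0.015,0,0,0,255]]]' >/dev/null; python3 st.py
```

```text
t 16.175 adv 24.2 lat 2.1 z 120.8 mm Fu -10.3 Fv 1.9 Fz -2.8 Mu 0.99 Mv 3.99 Mz 0.20 [ 3.14   0.006 -0.198]
t 16.425 adv 24.3 lat 2.2 z 119.2 mm Fu -11.6 Fv 3.6 Fz -2.3 Mu 1.20 Mv 4.10 Mz 0.31 [ 3.14   0.006 -0.198]
t 16.675 adv 24.3 lat 2.3 z 118.2 mm Fu -14.5 Fv 2.4 Fz 4.2 Mu 1.20 Mv 5.05 Mz 0.40 [ 3.14   0.006 -0.198]
t 16.925 adv 24.3 lat 2.4 z 117.8 mm Fu -18.2 Fv 3.5 Fz 11.7 Mu 1.12 Mv 6.25 Mz 0.49 [ 3.14   0.005 -0.197]
```

```bash
M="python3 -m handwheel"
$M '[[[0,0,0.012,0,0,0,255],[0,0,0.012,0,0,0,255]]]' >/dev/null; python3 st.py
$M '[[[-0.04,0,-0.01,0,0,0,255],[-0.04,0,-0.01,0,0,0,255]]]' >/dev/null; python3 st.py
```

```text
t 17.175 adv 24.5 lat 2.3 z 117.4 mm Fu -20.1 Fv 2.9 Fz 16.3 Mu 0.94 Mv 6.85 Mz 0.42 [ 3.14   0.005 -0.197]
t 17.425 adv 24.1 lat 2.9 z 117.9 mm Fu -3.5 Fv 0.5 Fz 0.1 Mu 0.25 Mv 1.43 Mz 0.14 [-3.142  0.    -0.198]
```

```bash
M="python3 -m handwheel"
$M '[[[-0.01,0,0,0,0,0,255],[-0.01,0,0,0,0,0,255]]]' 8 >/dev/null; python3 st.py
$M '[[[0,0,0,0,0,0,60],[0,0,0,0,0,0,40],[0,0,0,0,0,0,20],[0,0,0,0,0,0,0],[0,0,0,0,0,0,0]]]'
$M '[[[0,0,0,0,0,0,0],[0,0,-0.3,0,0,0,0],[0,0,-0.6,0,0,0,0],[0,0,-0.8,0,0,0,0],[0,0,-0.8,0,0,0,0]]]'
$M '[[[-0.3,0,-0.5,0,0,0,0],[-0.5,0,-0.8,0,0,0,0],[-0.8,0,-0.8,0,0,0,0],[-0.8,0,-0.8,0,0,0,0]]]'
$M '[[[-0.5,-0.5,0,0,0,0,0],[-0.5,-1,0,0,0,0,0],[-0.5,-1,0,0,0,0,0],[-0.5,-1,0,0,0,0,0]]]'
python3 -c "
from h import *
s=cams.grab_frame('scene');t=cams.grab_frame('top')
a=cv2.resize(s[200:290,280:360],None,fx=5,fy=5,interpolation=2);b=cv2.resize(t[185:275,280:358],None,fx=5,fy=5,interpolation=2)
cv2.imwrite('pics/c5.png',np.clip(np.hstack([a,b])*1.6,0,255).astype(np.uint8))"
```

```text
t 17.675 adv 24.1 lat 3.0 z 117.8 mm Fu 0.4 Fv -0.1 Fz -1.4 Mu -0.04 Mv 0.04 Mz -0.01 [-3.141e+00 -1.000e-03 -1.980e-01]
t: 18.3
eef_pos: [0.5241, 0.0415, 0.1179]
ee_rot: [-3.142, -0.0, -0.198]
force: [1.0, 0.5, -0.8]
width: 0.0872
gripper_force: 0.0
t: 18.92
eef_pos: [0.5247, 0.0418, 0.1829]
ee_rot: [-3.14, -0.002, -0.198]
force: [-0.2, -0.3, -0.2]
width: 0.0879
gripper_force: 0.0
t: 19.42
eef_pos: [0.46, 0.0542, 0.2455]
ee_rot: [-3.141, 0.0, -0.197]
force: [0.4, -0.1, 0.2]
width: 0.0877
gripper_force: 0.0
t: 19.92
eef_pos: [0.4377, 0.1403, 0.2449]
ee_rot: [3.14, 0.001, -0.197]
force: [-0.3, 0.4, -0.5]
width: 0.0879
gripper_force: 0.0
```

View pics/c5.png

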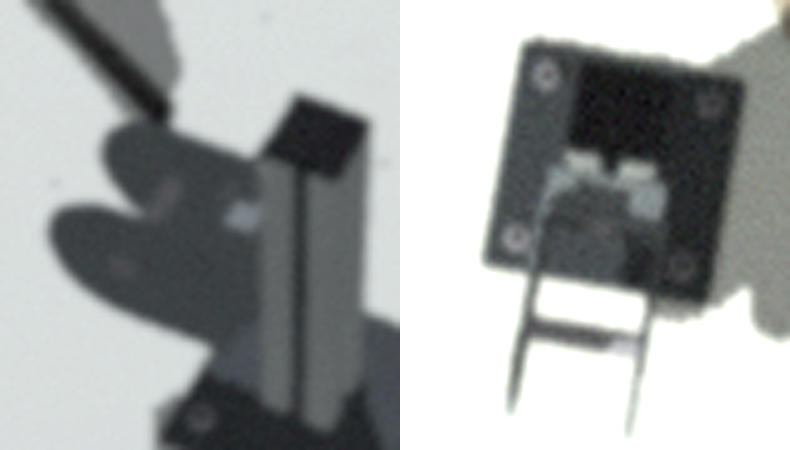

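The holder hangs square against the mount, with its cheeks at top crop (525,350) and (645,350). Travel was 22.9 mm to a firm stop, with a clear pull-in before it. The robot is clear.

```bash
python3 -c "
from station import arm
print(arm.job_done())"
```

```text
the job is handed in; nothing more can be done
None
```

The holder hangs by itself on the stud of the 226 mm post, slid about 23 mm to a firm stop. I felt the catches pull in but could not read them directly. The job was handed in at about 20 s, and no verdict was returned.

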